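Check the end pins of a welding jig

TASK

Before a frame is loaded in the L-shaped welding jig, check that its two end pins move freely: with the fingertips gently press the pin at the free end of the short leg down through most of its travel, let it spring back up, then do the same with the pin at the free end of the long leg, and withdraw. Leave the corner pin and the middle pin alone, do not pull any pin up, and do not disturb the tools and parts lying around.

Things in the scene. Friction and masses are not known exactly. Their poses are not given: they have to be found in the camera images.
- jig: flat L-shaped steel plate fixed to the bench, 12 mm thick, legs 50 mm wide; origin on the bench under it. Long leg along its x (x -125 to 125, y -75 to -25), short leg along its y (x -125 to -75, y -75 to 95). Four identical upright brass spring pins, 18 mm across, in dark collars 30 mm wide, 4 mm high, at x, y: corner -100, -50; middle 0, -50; long end 100, -50; short end -100, 70
- short_end_pin_top (a point): centre of the top face of the pin at the free end of the short leg (the first to press), 32 mm above the bench when up; goes down with the pin
- long_end_pin_top (a point): centre of the top face of the pin at the free end of the long leg (the second to press), 32 mm above the bench when up; goes down with the pin
- corner_pin_top (a point): centre of the top face of the pin at the corner, to be left alone
- middle_pin_top (a point): centre of the top face of the pin in the middle of the long leg, to be left alone
- short_end_pin (a joint): how far the pin is pressed down, m: 0 up, 0.010 at the hard stop; a spring of 0.6 N per mm (about 6 N at the stop) brings it back; negative is pulled up (3 mm at most)
- long_end_pin (a joint): the same for the pin at the free end of the long leg
- corner_pin (a joint): the same for the corner pin
- middle_pin (a joint): the same for the middle pin
- tube_offcut: loose square steel tube offcut, 40 x 40 mm, 70 mm long, lying in the crook of the L; origin at the centre of its underside, x along the tube
- magnet_square: loose red triangular magnetic welding square lying flat, 100 x 100 mm, 16 mm thick, beyond the free end of the long leg; origin at the centre of its underside
- hammer: loose hammer lying along the outer side of the long leg, x from handle to head, at most 40 mm high
- screwdriver: loose screwdriver with a blue handle lying along the outer side of the short leg, x from handle to tip, at most 40 mm high

How it is judged:
By the outcome, as a careful person would: the job done as asked, in the order asked, and still so for the second after the job is handed in, with the robot touching nothing.
It also fails if it takes over 38 s, if anything falls off the work surface, if the arm or the gripper's body presses on something with over 40 N, if the wrist force passes 120 N, or if a joint passes its speed limit or range.

ROBOT

A 6-joint arm with a two-finger parallel gripper is mounted at the origin on the work surface. World frame = base frame: x ahead of the robot, y to its left, z up, the work surface at z = 0. Lengths are in m, angles in rad, forces in N, time in s.
With the tool pointing down it reaches from about 0.375 to 0.9 m from the base axis. Payload 3.1 kg.
Tool frame: the origin (TCP) lies between the finger pads; the fingertips stand robot.tip_extent ahead of it and the grasp point (between the pads) lies 3 mm ahead of it (robot.tip_extent is the distance from the TCP to the fingertips, in m); z points along the fingers, x is the direction in which the jaws open and shut, and the axes are right-handed (so a half turn about z gives the same grasp; the last joint's range is limited). The gripper opens to 87 mm and grips with 3 to 60 N. Pads are 19 mm wide; open, the fingers measure 117 mm over their backs; the gripper's body (75 mm by 190 mm) begins 51 mm behind the grasp point.
Start: joints at [1, 0.527, 1.433, -0, 1.181, -0.178], TCP at [0.239, 0.577, 0.245] pointing down, gripper open.
Joint ranges: [-3.08, 3.08], [-0.75, 2.2], [0.22, 2.44], [-1.43, 4.57], [0, 2.65], [-2.85, 2.85]. Speed limits (rad/s): [2.79, 2.79, 3.14, 3.14, 3.14, 3.14].

INTERFACE

Orientations are given as a unit quaternion [x, y, z, w].
In Python, from rig import robot, cams gives the robot as it stands.
- The arm moves only by the tool carry_out, never from a script. Its argument "steps" is a list of rows, each a list of 3 entries, a list of its own where there are three numbers: the shift along the world's x, y, z in cm, then the turn about the world's z in degrees, then the closure, from 0 (fully open) to 1 (shut). In form: [[[dx, dy, dz], spin, fingers], ...]. A call has 1 to 10 rows; each row shifts and turns the pose as measured when the row begins; what a row does not reach is not made up. A row lasts 1/10 s, in which the tool goes at most 50 mm and 8.59 degrees, less where a joint would pass 70% of its speed; a pose out of reach is approached as far as the arm can. A call with a gripper value outside its range is refused whole. The fingers move at their own pace and stop on an object; "squeeze" is the grip in N (left out, the last holds). Time passes only in rows, so rows that do not move let the fingers close. It gives the time, the measured TCP pose, the force and the opening at its end, in the units of the state.
- robot.get_obs(): the state, without advancing time (a new reading comes with each control period).
- cams.camera(name): name is "scene" or "top" or "wrist"; returns a dict with "pixels" (420x560x3 uint8, red, green, blue), "fx", "fy", "cx", "cy" (pixels), "eye" and "rotation" of the camera in the world. Camera axes: x right, y up, looking along -z (the intrinsics and any distortion apply to the point x, -y, -z); pixel columns grow to the right and rows downward; lengths in m; the calibration is good to about 2 mm. A picture is of the moment at which its call begins. There is no depth.
- robot.hand_in(): hands the job in, once; it reports no verdict.
The state is a dict: "time": time; "q": joint angles; "joint_velocities": joint speeds; "joint_torque": joint torques, N m; "position": TCP position; "tool_rot": TCP orientation; "ft_force": force on the tool from outside, world axes, zero at the start; "moment": the same for the moment, N m; "grip_width": finger opening in m.
Only numpy, scipy, OpenCV 4.12 (cv2) and the standard library are available. Lean on these libraries where they do the work, as an engineer would, in place of code of your own. Each camera call takes 0.05 s, during which the arm holds its last target. There are 200 camera calls.

## Working session

There is one attempt and no reset: what is moved stays moved. The work goes in short steps, Python scripts to look and compute and a tool call to move; the robot and the scene stay as the last step left them, time stands still between calls to the robot, and variables do not carry over. Pictures are saved under pics/ and viewed, about 8 in all and at most 12, crops included, and the job is handed in when it is done.

Besides the shell and the picture viewer there is one more tool, called after ">>>" by a JSON object that holds its "api" and its "payload". carry_out: Moves the arm, as the interface text tells. Its arguments: {"type":"object","properties":{"steps":{"type":"array"},"squeeze":{"type":"number"}},"required":["steps"]}

```bash
mkdir -p pics
cat > h.py <<'E'
import numpy as np, cv2
from rig import robot, cams
def snap(n,f):
    c=cams.camera(n); cv2.imwrite('pics/'+f,c['pixels'][:,:,::-1]); 
    np.save('pics/'+f+'.npy',{k:v for k,v in c.items()},allow_pickle=True); return c
def ray(c,u,v,z):
    d=np.array([(u-c['cx'])/c['fx'],-(v-c['cy'])/c['fy'],-1.]); d=np.array(c['rotation'])@d
    e=np.array(c['eye']); return e+d*(z-e[2])/d[2]
def proj(c,p):
    q=np.array(c['rotation']).T@(np.array(p)-np.array(c['eye'])); return c['cx']+c['fx']*q[0]/-q[2], c['cy']-c['fy']*q[1]/-q[2]
E
python3 - <<'E'
from h import *
for n in ('top','scene'):
    c=snap(n,n+'1.png'); print({k:v for k,v in c.items() if k!='pixels'})
print(robot.get_obs(), robot.tip_extent)
a=[cv2.imread(f'pics/{n}1.png') for n in ('top','scene')]
E
```

```text
{'fx': 441.147083959744, 'fy': 441.147083959744, 'cx': 281.7861637029677, 'cy': 208.36128236829467, 'eye': array([0.48290987, 0.05161286, 0.8894855 ]), 'rotation': array([ 0.03422287, -0.04129651, -0.70604953,  0.70612849])}
{'fx': 507.45767803939367, 'fy': 507.45767803939367, 'cx': 275.3480070851474, 'cy': 212.0294181331283, 'eye': array([1.02146453, 0.4278553 , 1.01522254]), 'rotation': array([0.1188595 , 0.24962849, 0.86594547, 0.4167691 ])}
{'time': 0.1, 'q': array([ 9.99488657e-01,  5.28367543e-01,  1.43378390e+00, -1.51816349e-05,
        1.18138612e+00, -1.78490151e-01]), 'joint_velocities': array([ 0.00141681, -0.00251206, -0.00342189,  0.00080115,  0.00026466,
        0.00029519]), 'joint_torque': array([-3.81987229e-04, -4.40984881e+01, -1.77150124e+01,  6.34642085e-02,
        5.34262578e-02, -5.18175898e-05]), 'position': array([0.23887626, 0.57687938, 0.24366982]), 'tool_rot': array([ 8.31500513e-01,  5.55523133e-01, -8.88861831e-04,  3.94510536e-04]), 'ft_force': array([ 1.07273194, -0.77047774,  0.47005221]), 'moment': array([-0.02186031,  0.01297516, -0.01858844]), 'grip_width': 0.0868859373427105} 0.022
```

View pics/top1.png

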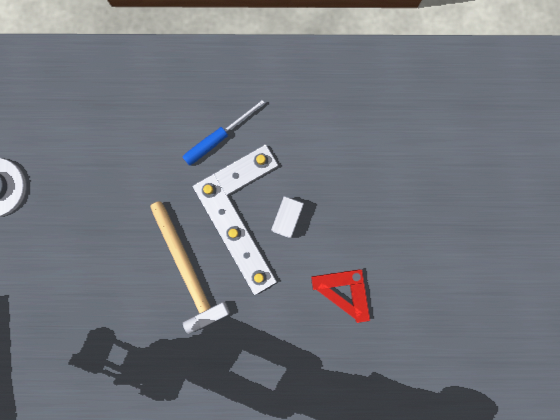

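View pics/scene1.png

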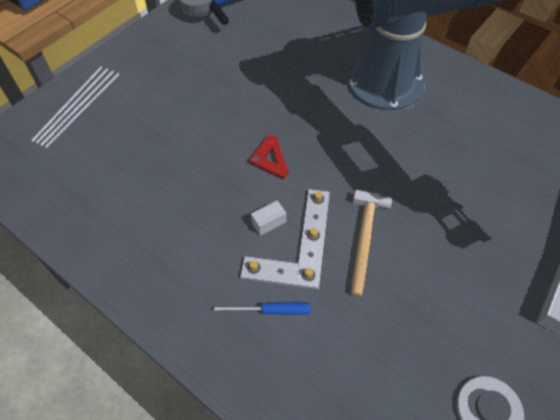

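The top view shows the pins at short end (261,159), corner (208,189), middle (233,233) and long end (259,278). The scene view has them at (254,267), (309,273), (314,233) and (319,197). Next I'll locate them precisely by colour.

```bash
sed -i 's/^from rig/from scipy.spatial.transform import Rotation as Ro\nfrom rig/; s/np.array(c\[.rotation.\])/Ro.from_quat(c["rotation"]).as_matrix()/' h.py
python3 - <<'E'
from h import *
J=np.array([[-100,70],[-100,-50],[0,-50],[100,-50]])/1000
G={'top':[(261,159),(208,189),(233,233),(259,278)],'scene':[(254,267),(309,273),(314,233),(319,197)]}
for n in G:
    c=np.load(f'pics/{n}1.png.npy',allow_pickle=True).item()
    h=cv2.cvtColor(c['pixels'],cv2.COLOR_RGB2HSV)
    m=cv2.inRange(h,(15,110,90),(35,255,255))
    k,l,s,ce=cv2.connectedComponentsWithStats(m)
    P=[]
    for g in G[n]:
        i=min(range(1,k),key=lambda i:np.hypot(*(ce[i]-g))+(100 if s[i][4]<15 else 0))
        zz=.032 if n=='top' else .027
        P.append(ray(c,*ce[i],zz)[:2]); print(n,ce[i],s[i],P[-1].round(4))
    P=np.array(P)
    # rigid fit
    a=J-J.mean(0);b=P-P.mean(0);H=a.T@b
    th=np.arctan2(H[0,1]-H[1,0],H[0,0]+H[1,1]);R=np.array([[np.cos(th),-np.sin(th)],[np.sin(th),np.cos(th)]])
    F=a@R.T+P.mean(0);print('yaw',np.degrees(th),'fit',F.round(4).tolist(),'res mm',((P-F)*1000).round(1).tolist())
print(Ro.from_quat(robot.get_obs()['tool_rot']).as_matrix().round(3))
E
```

```text
top [260.54285714 159.11428571] [256 155  10  10  70] [0.6728 0.085 ]
top [207.77464789 189.        ] [203 185  10   9  71] [0.613  0.1881]
top [232.8        232.82857143] [228 229  10   9  70] [0.5271 0.1381]
top [258.38571429 277.37142857] [254 273  10  10  70] [0.4415 0.088 ]
yaw -149.78374868592732 fit [[0.6737, 0.0848], [0.6133, 0.1885], [0.5269, 0.1382], [0.4405, 0.0878]] res mm [[-0.9, 0.2], [-0.3, -0.4], [0.2, -0.0], [1.0, 0.2]]
scene [253.25925926 265.22222222] [250 261   8   9  54] [0.6741 0.0864]
scene [308.41509434 272.49056604] [305 269   8   8  53] [0.6137 0.1897]
scene [313.42857143 232.46938776] [310 229   8   8  49] [0.5276 0.1396]
scene [318.09090909 196.22727273] [315 193   7   8  44] [0.442  0.0901]
yaw -149.8840698699541 fit [[0.6744, 0.0862], [0.6142, 0.19], [0.5277, 0.1399], [0.4412, 0.0897]] res mm [[-0.3, 0.2], [-0.4, -0.4], [-0.1, -0.3], [0.8, 0.4]]
[[ 0.383  0.924 -0.001]
 [ 0.924 -0.383 -0.002]
 [-0.002 -0.    -1.   ]]
```

>>> {"api": "carry_out", "payload": {"steps": [[[3.2,-3.6,0],0,1],[[3.2,-3.6,0],0,1],[[3.2,-3.6,0],0,1],[[3.2,-3.6,0],0,1],[[3.2,-3.6,0],0,1],[[3.2,-3.6,0],0,1],[[3.2,-3.6,0],0,1],[[3.2,-3.6,0],0,1],[[3.2,-3.6,0],0,1],[[3.2,-3.6,0],0,1]], "squeeze": 10}}

```text
time: 1.1
position: [0.561, 0.2066, 0.2396]
tool_rot: [0.828, 0.561, -0.004, -0.001]
ft_force: [0.3, 0.2, -0.7]
grip_width: 0.015
```

>>> {"api": "carry_out", "payload": {"steps": [[[3.2,-3.6,0],0,1],[[3.2,-3.6,0],0,1],[[3.2,-3.6,0],0,1],[[1.7,-1.5,-3],0,1],[[0,0,-3],0,1],[[0,0,-3],0,1],[[0,0,-2],0,1],[[0,0,0],0,1],[[0,0,0],0,1]]}}

```text
time: 2.0
position: [0.6822, 0.0676, 0.1223]
tool_rot: [0.831, 0.556, -0.004, -0.001]
ft_force: [0.2, -0.3, 0.3]
grip_width: 0.0005
```

>>> {"api": "carry_out", "payload": {"steps": [[[-0.8,1.8,0],0,1],[[0,0,-2],0,1],[[0,0,-2],0,1],[[0,0,0],0,1],[[0,0,0],0,1]]}}

```text
time: 2.5
position: [0.6757, 0.0925, 0.0896]
tool_rot: [0.831, 0.557, 0.001, 0.002]
ft_force: [0.8, 0.6, 0.2]
grip_width: 0.0003
```

Run:
```python
from h import *
c=snap('scene','s2.png'); w=snap('wrist','w2.png'); t=snap('top','t2.png')
o=robot.get_obs(); p=o['position']; print(p,o['ft_force'])
tip=p+Ro.from_quat(o['tool_rot']).as_matrix()[:,2]*.022
print('tip',tip.round(4),[proj(k,tip) for k in (c,w,t)],'pin',[proj(k,(.674,.0855,.032)) for k in (c,w,t)])
a=c['pixels'][180:330,180:380]; a=cv2.resize(a,(800,600),interpolation=cv2.INTER_CUBIC)
b=np.hstack([cv2.resize(a,(400,300)),cv2.resize(t['pixels'][90:240,160:360],(400,300))])
b=np.vstack([b,cv2.resize(w['pixels'],(400,300)).repeat(1,0) if 0 else np.hstack([cv2.resize(w['pixels'],(400,300)),np.zeros((300,400,3),np.uint8)])])
cv2.imwrite('pics/m2.png',b[:,:,::-1])
```

```text
[0.67592106 0.09172922 0.08956122] [0.10427815 0.17301782 0.56224521]
tip [0.676  0.0917 0.0676] [(np.float64(253.85372725662276), np.float64(258.6885137084778)), (np.float64(275.4836016802813), np.float64(264.57382016198824)), (np.float64(256.3021745049168), np.float64(153.37294168047706))] pin [(np.float64(252.87782772471743), np.float64(263.92383042625926)), (np.float64(265.7021598770652), np.float64(239.5533948881994)), (np.float64(260.2812356322242), np.float64(158.52604873338748))]
```

View pics/m2.png

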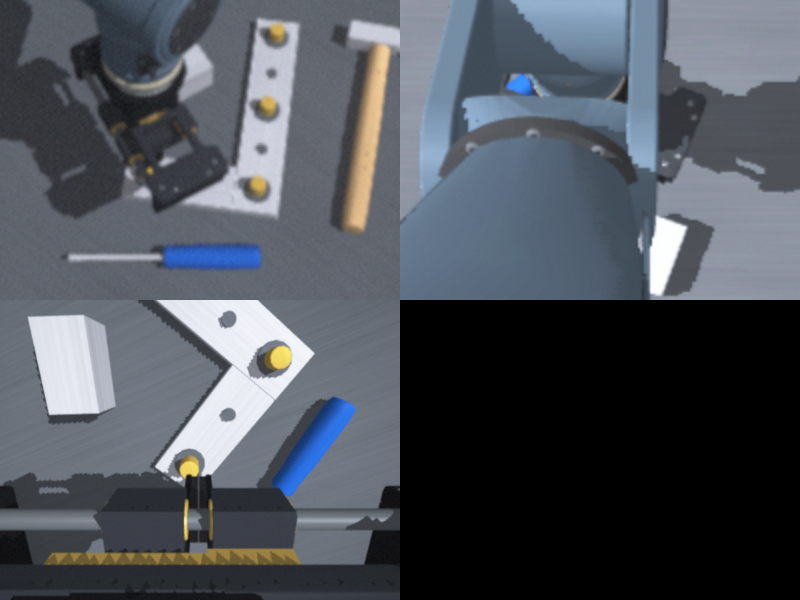

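The wrist view shows the short-end pin at about (266,234), partly hidden by the closed tips at about (277,250). The tips are high and about 6 mm off in y. The corner pin is clear, so I'll use it to refine the fix.

Run:
```python
from h import *
w=np.load('pics/w2.png.npy',allow_pickle=True).item()
h=cv2.cvtColor(w['pixels'],cv2.COLOR_RGB2HSV)
m=cv2.inRange(h,(20,120,200),(35,255,255)); m[270:]=0
k,l,s,ce=cv2.connectedComponentsWithStats(m)
for i in range(1,k):
    if s[i][4]>60: print(ce[i],s[i],ray(w,*ce[i],.032).round(4))
for p in [(.674,.0855),(.6138,.1892)]: print(proj(w,(*p,.032)))
cv2.imwrite('pics/w2c.png',cv2.resize(w['pixels'][40:300,180:440],(780,780))[:600,:,::-1])
```

```text
[393.00554785  79.94590846] [379  64  29  32 721] [0.6122 0.1886 0.032 ]
[265.31656184 235.27672956] [252 222  26  26 477] [0.6712 0.0864 0.032 ]
(np.float64(265.7021598770652), np.float64(239.5533948881994))
(np.float64(394.8173231983237), np.float64(82.3216031486999))
```

>>> {"api": "carry_out", "payload": {"steps": [[[-0.3,-0.6,0],0,1],[[0,0,0],0,1],[[0,0,-1],0,1],[[0,0,-1],0,1],[[0,0,0],0,1],[[0,0,0],0,1]]}}

```text
time: 3.25
position: [0.6737, 0.0844, 0.0699]
tool_rot: [0.831, 0.556, 0.003, 0.003]
ft_force: [-0.3, 0.1, 0.4]
grip_width: 0.0006
```

>>> {"api": "carry_out", "payload": {"steps": [[[0,0.1,-0.6],0,1],[[0,0,-0.5],0,1],[[0,0,0],0,1],[[0,0,0],0,1],[[0,0,0],0,1]]}}

```text
time: 3.75
position: [0.6735, 0.0857, 0.0571]
tool_rot: [0.831, 0.556, 0.002, 0.003]
ft_force: [0.4, 0.4, -0.2]
grip_width: 0.0006
```

>>> {"api": "carry_out", "payload": {"steps": [[[0,0,-0.3],0,1],[[0,0,-0.3],0,1],[[0,0,-0.2],0,1],[[0,0,0],0,1],[[0,0,0],0,1]]}}

```text
time: 4.25
position: [0.674, 0.0857, 0.0502]
tool_rot: [0.831, 0.556, 0.003, 0.003]
ft_force: [-1.0, -0.4, 3.6]
grip_width: 0.0002
```

>>> {"api": "carry_out", "payload": {"steps": [[[0,0,-0.2],0,1],[[0,0,-0.2],0,1],[[0,0,0],0,1],[[0,0,0],0,1]]}}

```text
time: 4.65
position: [0.674, 0.0857, 0.0472]
tool_rot: [0.831, 0.556, 0.003, 0.003]
ft_force: [-1.2, 0.0, 4.0]
grip_width: 0.0005
```

Run:
```python
from h import *
F=[]
for i in range(6):
    w=cams.camera('wrist'); o=robot.get_obs(); F.append(np.r_[o['position'],o['ft_force']])
print(np.array(F).round(4))
```

```text
[[ 0.674   0.0857  0.0472 -0.5424 -0.6946  4.5353]
 [ 0.674   0.0857  0.0472 -0.7937  0.1305  4.7301]
 [ 0.674   0.0857  0.0471 -1.4824 -0.4384  4.6982]
 [ 0.674   0.0857  0.0471 -1.3987  1.1117  4.5798]
 [ 0.674   0.0857  0.0471 -1.5205 -0.538   3.9523]
 [ 0.674   0.0857  0.0471 -1.2621  0.0864  3.482 ]]
```

>>> {"api": "carry_out", "payload": {"steps": [[[0,0,-0.15],0,1],[[0,0,-0.05],0,1],[[0,0,0],0,1],[[0,0,0],0,1]]}}

```text
time: 5.35
position: [0.674, 0.0857, 0.0454]
tool_rot: [0.831, 0.556, 0.003, 0.003]
ft_force: [-1.2, 0.3, 5.4]
grip_width: 0.0003
```

Run:
```python
from h import *
F=[]
for i in range(6):
    w=cams.camera('wrist'); o=robot.get_obs(); F.append(np.r_[o['position'],o['ft_force']])
print(np.mean(F,0).round(4))
```

```text
[ 0.674   0.0857  0.0454 -1.5963 -0.2346  5.3585]
```

>>> {"api": "carry_out", "payload": {"steps": [[[0,0,0.4],0,1],[[0,0,0.5],0,1],[[0,0,0.8],0,1],[[0,0,2],0,1],[[0,0,3],0,1],[[0,0,1.5],0,1],[[0,0,0],0,1],[[-3,0,0],0,1],[[-4,0,0],0,1],[[-4,0,0],0,1]]}}

```text
time: 6.65
position: [0.5671, 0.0848, 0.1272]
tool_rot: [0.831, 0.556, 0.007, 0.006]
ft_force: [0.1, -0.6, 0.1]
grip_width: 0.0004
```

>>> {"api": "carry_out", "payload": {"steps": [[[-4,0,0],0,1],[[-3,0,0],0,1],[[-2,0,0],0,1],[[0,0,0],0,1],[[0,0,0],0,1],[[0,0,0],0,1]]}}

```text
time: 7.25
position: [0.4656, 0.0853, 0.1232]
tool_rot: [0.831, 0.556, 0.001, 0.002]
ft_force: [-0.4, -0.1, 0.4]
grip_width: 0.0004
```

Run:
```python
from h import *
w=snap('wrist','w3.png'); c=snap('scene','s3.png'); print(robot.get_obs()['position'])
h=cv2.cvtColor(w['pixels'],cv2.COLOR_RGB2HSV)
m=cv2.inRange(h,(20,120,200),(35,255,255))
k,l,s,ce=cv2.connectedComponentsWithStats(m)
for i in range(1,k):
    if s[i][4]>100: print(ce[i],s[i],ray(w,*ce[i],.032).round(4))
b=np.hstack([cv2.resize(c['pixels'][160:310,180:380],(400,300)),cv2.resize(w['pixels'],(400,300))])
cv2.imwrite('pics/m3.png',b[:,:,::-1])
```

```text
[0.4661444  0.08520793 0.12332293]
[267.47533632 186.49103139] [256 175  23  24 446] [0.4393 0.0889 0.032 ]
[371.40506329 258.06962025] [361 251  20  12 158] [0.5219 0.1407 0.032 ]
[460.44176707 329.74698795] [451 322  20  17 249] [0.6125 0.189  0.032 ]
```

View pics/m3.png

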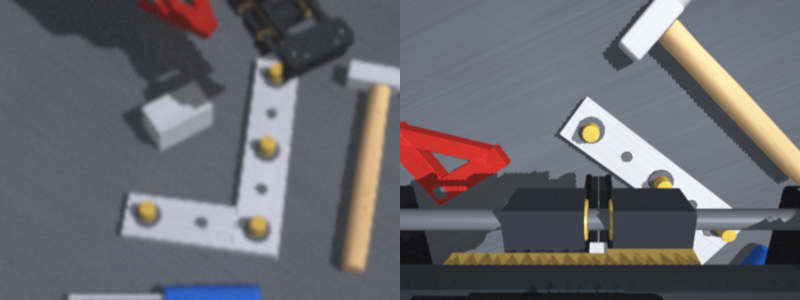

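The short-end pin is back up (scene crop 147,210) and the loose parts haven't moved. The wrist fix puts the long-end pin at (267,186), about (0.440, 0.0887).

>>> {"api": "carry_out", "payload": {"steps": [[[-1.8,0.3,0],0,1],[[-0.5,0,0],0,1],[[0,0,-1.5],0,1],[[0,0,-1.5],0,1],[[0,0,-1.2],0,1],[[0,0,0],0,1],[[0,0,0],0,1]]}}

```text
time: 8.05
position: [0.4535, 0.0872, 0.0806]
tool_rot: [0.831, 0.556, 0.008, 0.007]
ft_force: [0.3, 0.2, -0.4]
grip_width: 0.0004
```

>>> {"api": "carry_out", "payload": {"steps": [[[-1.3,0.1,0],0,1],[[0,0,0],0,1],[[0,0,0],0,1],[[0,0,0],0,1]]}}

```text
time: 8.45
position: [0.4407, 0.0882, 0.0821]
tool_rot: [0.831, 0.556, 0.009, 0.008]
ft_force: [-0.3, -1.2, 0.6]
grip_width: 0.0006
```

>>> {"api": "carry_out", "payload": {"steps": [[[0,0,-1],0,1],[[0,0,-0.8],0,1],[[0,0,-0.5],0,1],[[0,0,0],0,1],[[0,0,0],0,1],[[0,0,0],0,1]]}}

```text
time: 9.05
position: [0.4413, 0.0882, 0.0568]
tool_rot: [0.831, 0.556, 0.009, 0.008]
ft_force: [-0.7, -0.0, 0.6]
grip_width: 0.0005
```

Run:
```python
from h import *
w=snap('wrist','w4.png'); o=robot.get_obs(); p=o['position']; R=Ro.from_quat(o['tool_rot']).as_matrix()
tip=p+R[:,2]*.022; print(p,tip,R[:,2],o['q'],proj(w,tip),proj(w,(.44,.0887,.032)))
cv2.imwrite('pics/w4c.png',cv2.resize(w['pixels'],(800,600))[:,:,::-1])
```

```text
[0.44132778 0.08814711 0.05689214] [0.44186838 0.08808964 0.03489886] [ 0.02457262 -0.00261244 -0.99969463] [-0.05119815  0.65159913  2.02752375 -0.00318792  0.43779509 -1.22669151] (np.float64(276.5988364593361), np.float64(263.7457422910175)) (np.float64(276.2989604962323), np.float64(258.00291071296135))
```

View pics/w4c.png

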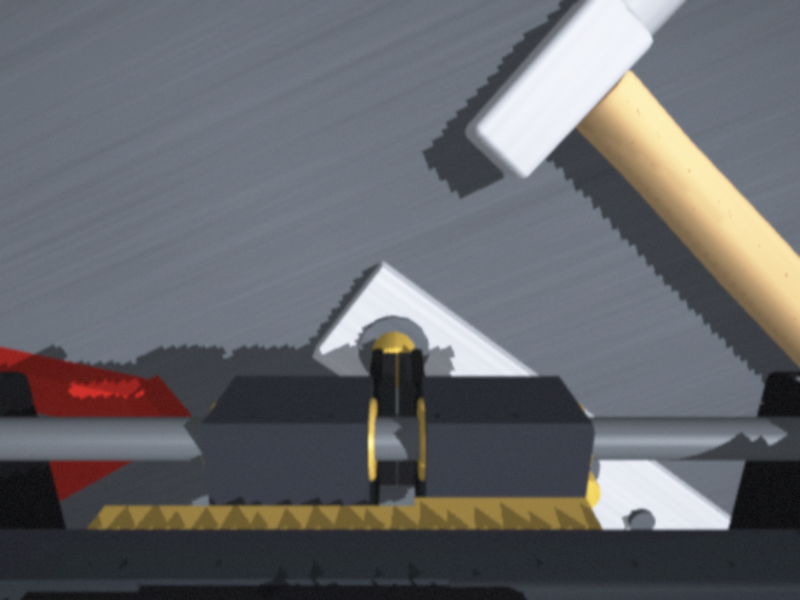

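The closed tips sit over the long-end pin, with its rim just showing at (395,340) in this enlarged view. I'll shift about 2 mm outward and press.

>>> {"api": "carry_out", "payload": {"steps": [[[-0.2,0,0],0,1],[[0,0,-0.3],0,1],[[0,0,-0.3],0,1],[[0,0,-0.2],0,1],[[0,0,-0.1],0,1],[[0,0,0],0,1],[[0,0,0],0,1]]}}

```text
time: 9.8
position: [0.4396, 0.0882, 0.0483]
tool_rot: [0.831, 0.556, 0.01, 0.009]
ft_force: [-0.0, -0.3, 4.6]
grip_width: 0.0005
```

```bash
cat > f.py <<'E'
from h import *
F=[]
for i in range(6):
    w=cams.camera('wrist'); o=robot.get_obs(); F.append(np.r_[o['position'],o['ft_force']])
print(np.mean(F,0).round(4))
E
python3 f.py
```

```text
[ 0.4396  0.0882  0.0483 -0.7234  0.0212  3.631 ]
```

>>> {"api": "carry_out", "payload": {"steps": [[[0,0,-0.15],0,1],[[0,0,-0.1],0,1],[[0,0,0],0,1],[[0,0,0],0,1]]}}

```text
time: 10.5
position: [0.4396, 0.0882, 0.0458]
tool_rot: [0.831, 0.556, 0.01, 0.009]
ft_force: [-0.0, 0.5, 5.4]
grip_width: 0.0008
```

```bash
python3 f.py
```

```text
[ 0.4396  0.0882  0.0458 -0.8731 -0.2573  4.8065]
```

>>> {"api": "carry_out", "payload": {"steps": [[[0,0,0.4],0,1],[[0,0,0.5],0,1],[[0,0,0.8],0,1],[[0,0,2],0,1],[[0,0,3],0,1],[[0,0,4],0,1],[[0,0,4],0,1],[[0,0,3],0,1],[[0,0,0],0,1],[[0,0,0],0,1]]}}

```text
time: 11.8
position: [0.4373, 0.0882, 0.2314]
tool_rot: [0.831, 0.556, 0.01, 0.008]
ft_force: [-0.8, -0.1, -0.6]
grip_width: 0.0005
```

>>> {"api": "carry_out", "payload": {"steps": [[[0,4,0],0,1],[[0,4,0],0,1],[[0,4,0],0,1],[[0,4,0],0,1],[[0,4,0],0,1],[[0,4,0],0,1],[[0,3,0],0,1],[[0,0,0],0,1],[[0,0,0],0,1],[[0,0,0],0,1]]}}

```text
time: 12.8
position: [0.4285, 0.3633, 0.2152]
tool_rot: [0.833, 0.553, -0.005, 0.006]
ft_force: [0.5, 0.9, 0.1]
grip_width: 0.0007
```

Run:
```python
from h import *
c=snap('scene','s5.png'); print(robot.get_obs()['position'])
c0=np.load('pics/scene1.png.npy',allow_pickle=True).item()
for g,p in zip(('short','corner','mid','long'),[(253,265),(308,272),(313,232),(318,196)]):
    u,v=p
    r=[]
    for k in (c0,c):
        m=cv2.inRange(cv2.cvtColor(k['pixels'],cv2.COLOR_RGB2HSV),(15,110,90),(35,255,255))[v-10:v+11,u-10:u+11]
        y,x=np.nonzero(m); r+= [x.mean().round(2),y.mean().round(2),len(x)]
    print(g,r)
b=np.hstack([cv2.resize(k['pixels'][120:330,190:410],(400,382)) for k in (c0,c)])
cv2.imwrite('pics/m5.png',b[:,:,::-1])
```

```text
[0.42840097 0.36285396 0.21512034]
short [np.float64(10.26), np.float64(10.22), 54, np.float64(10.25), np.float64(10.3), 53]
corner [np.float64(10.42), np.float64(10.49), 53, np.float64(10.43), np.float64(10.45), 53]
mid [np.float64(10.43), np.float64(10.47), 49, np.float64(10.51), np.float64(10.34), 47]
long [np.float64(10.09), np.float64(10.23), 44, np.float64(9.82), np.float64(10.22), 40]
```

View pics/m5.png

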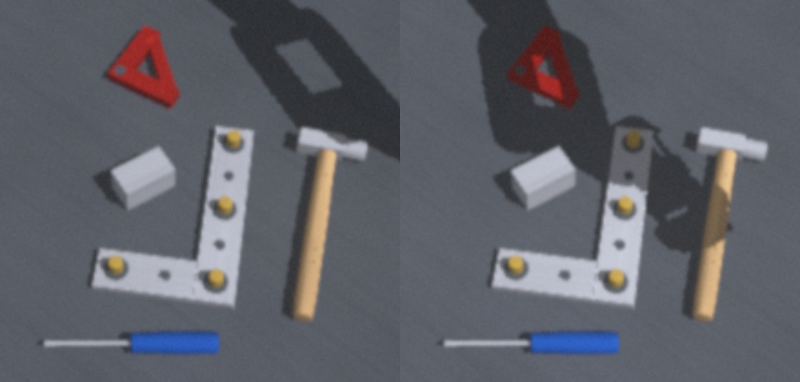

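The before and after crops match. All four pins are up (the long-end pin, at (633,141), is only in shadow), and no loose part has moved.

```bash
python3 -c "
from rig import robot
print(robot.hand_in())"
```

```text
the job is handed in; nothing more can be done
None
```

I pressed both end pins with the closed fingertips, short leg first, then long leg. I let each spring back, withdrew the arm and handed the job in at about 13 s of the 38 s allowed.

| Pin | Depth from fingertip height | Force at the bottom | Depth implied by the force |
|---|---|---|---|
| Short end | about 8.6 mm | 5.4 N | about 9 mm |
| Long end | about 8.2 mm | 4.8 N | about 8 mm |

Full travel is 10 mm, and neither pin reached its hard stop.

- **Pins:** the last scene picture matches the first to within 0.3 pixel at all four pins. The largest difference is at the long-end pin, which lies in the arm's shadow. All four are up; the corner and middle pins were not touched.
- **Loose parts:** by eye, the tube offcut, magnet square, hammer and screwdriver are where they were.
- **Small mismatches:** the camera views disagreed by 1–3 mm on where the pins are. The tool also tilted about 1.4° at the long-end pin. Neither affected the presses.

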